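# Show the bearing-ball sample to the webcam

### The arm

A 6-joint arm with a two-finger parallel gripper is mounted at the origin on the work surface. World frame = base frame: x ahead of the robot, y to its left, z up, the work surface at z = 0. Lengths are in m, angles in rad, forces in N, time in s.
With the tool pointing down it reaches from about 0.25 to 0.775 m from the base axis. Payload 4 kg.
Tool frame: the origin (TCP) lies between the finger pads; the fingertips stand 14 mm ahead of it and the grasp point (between the pads) lies 5 mm behind it (tip_reach is the distance from the TCP to the fingertips, in m); z points along the fingers, y is the line along which they close (so a half turn about z gives the same grasp; the last joint's range is limited). The gripper opens to 94 mm and grips with 3 to 60 N. Pads are 16 mm wide; open, the fingers measure 119 mm over their backs; the gripper's body (75 mm by 177 mm) begins 78 mm behind the grasp point.
Start: joints at [1.043, 0.087, 1.371, -0, 1.684, -0.103], TCP at [0.227, 0.501, 0.22] pointing down, gripper open.
Joint ranges: [-3.1, 3.1], [-0.76, 2.03], [0.27, 2.55], [-1.08, 4.22], [0.17, 2.65], [-2.57, 2.57]. Speed limits (rad/s): [2.79, 2.79, 3.14, 3.14, 3.14, 3.14].

### API

Orientations are given as [roll, pitch, yaw] about the fixed x, y, z axes, in that order (R = Rz(yaw) Ry(pitch) Rx(roll)).
In Python, from bench import * gives the robot as it stands. The module is installed in compiled form; this text tells all that it offers.
- The arm moves only by the tool servo_tool, never from a script. Its argument "targets" is a list of rows, each a list of 4 numbers: the shift along the tool's x, y, z in cm, then the turn about the tool's z in degrees. A call has 1 to 8 rows; each row is the pose to reach, as a shift and turn from the pose commanded when the call began, along the tool's axes at that moment; what a row does not reach only later rows make up. A row lasts 1/8 s, in which the tool goes at most 62.5 mm and 10.7 degrees, less where a joint would pass 70% of its speed; a pose out of reach is approached as far as the arm can. A call with a gripper value outside its range is refused whole. "claw" is the closure in counts, from 0 (fully open) to 255 (shut), set as the call begins (left out, the last holds). The fingers move at their own pace and stop on an object; the grip force is fixed at half the most. Time passes only in rows, so rows that repeat a pose let the fingers close. It gives the time, the measured TCP pose, the force, the opening and the grip force at its end, in the units of the state.
- get_obs(): the state, without advancing time (a new reading comes with each control period).
- snapshot(name): name is "side" or "top"; returns the picture (420x560x3 uint8, blue, green, red); there is no depth.
- camera_model(name): a dict with "camera_matrix" (3x3 intrinsics, pixels), "camera_from_world" (4x4, takes a point from world to camera coordinates). Camera axes: x right, y up, looking along -z (the intrinsics and any distortion apply to the point x, -y, -z); pixel columns grow to the right and rows downward; lengths in m; the calibration is good to about 2 mm. A picture is of the moment at which its call begins. camera_model takes no time and is no camera call.
- close_job(): hands the job in; it is judged then, once.
The state is a dict: "time": time; "joint_positions": joint angles; "qvel": joint speeds; "joint_torque": joint torques, N m; "tool_pos": TCP position; "ee_rot": TCP orientation; "wrist_force": force on the tool from outside, world axes, zero at the start; "wrist_torque": the same for the moment, N m; "width": finger opening in m; "finger_force": force on a finger pad.
Only numpy, scipy, OpenCV 4.12 (cv2) and the standard library are available. Lean on these libraries where they do the work, as an engineer would, in place of code of your own. Each camera call takes 0.05 s, during which the arm holds its last target. There are 200 camera calls.

### The job

A customer on a video call wants to see the bearing ball in the dish with the orange tag: take that dish by its upright grip post without touching the ball, lift it off the desk as it stands, then turn it in the air through a quarter turn and bring it before the webcam, so that the orange tag squarely faces the lens and the ball is at the webcam's focus point, 20 cm from the lens and 6 cm lower than it. Keep the dish level and move smoothly: the loose ball must stay inside the white ring in the middle of the dish all the way. Finish while still holding the dish there, level and still, with nothing else carrying it, and leave the webcam, the other dish and everything else on the desk as they are.

Things in the scene. Friction and masses are not known exactly. Their poses are not given: they have to be found in the camera images.
- dish: the dish to show: loose round shallow blue plastic dish with an ORANGE tag, 120 mm across, rim 16 mm high, 170 g. Origin: centre of its underside; z up. Tag on the rim at its -x side, grip post at its -y side, a quarter turn round the rim from the tag. The rest: see dish_mid
- dish_grip (a point): a point on the axis of the dish's grip post, 44 mm above the dish's underside, 74.5 mm from the dish's middle on its -y side. The post is an upright aluminium bar 16 x 16 mm square, sides parallel to the dish's x and y axes, standing free from 16 mm (its ear is 14 mm high) to 64 mm above the underside. Axes as the dish's
- dish_mid (a point): the middle of the dish, 16.5 mm above its underside: where the centre of the resting ball is. Axes as the dish's. The hollow has a flat spot 12 mm across, 4 mm above the underside, then slopes up 5 degrees, from radius 18 mm 10 degrees, from 32 mm 16 degrees. A thin white ring is scribed in it at radius 25 mm
- dish_tag (a point): centre of the outer face of the dish's orange tag, a block 32 mm wide and 9 mm high that stands out 8 mm from the rim; 68 mm from the dish's middle on its -x side, which is the way the tag faces
- ball: the loose polished steel bearing ball, 25 mm across, 64 g, that starts in the middle of the dish and rolls very easily. Its origin is a point on its surface that turns as it rolls; use the next entry for its place
- ball_center (a point): the centre of that ball
- webcam: black webcam on a small three-legged table tripod, fixed to the desk, 230 mm high in all, feet within 70 mm of its axis, camera head 94 mm wide. Origin: on the desk under the head; z up; the lens looks along its -x axis and 17.5 degrees downward
- webcam_lens (a point): the middle of the webcam's lens, 210 mm above the desk. Axes as the webcam's
- webcam_focus (a point): the point in the air where the webcam's picture is sharp and centred: 200 mm from the lens on its line of sight, that is 190 mm out along the webcam's -x and 60 mm lower than the lens (150 mm above the desk). Axes as the webcam's
- dish2: the other sample dish, not to be moved: the same shape, colour and size, but with a GREEN tag. Origin and axes as for dish
- ball2: the 25 mm steel ball in the other dish; its origin is a point on its surface
- ball2_center (a point): the centre of the other dish's ball
- mug: white mug, 80 mm across, 90 mm high, handle on its +y side; origin: centre of its underside
- mouse: black computer mouse, 105 x 60 mm, 35 mm high; origin: centre of its underside
- caliper: digital caliper lying flat, 235 mm long along its y, up to 70 mm wide across the jaws, 18 mm high; origin: middle of its beam, on the desk
- calculator: grey pocket calculator, 150 x 95 mm, 20 mm high; origin: centre of its underside
- stapler: red and black stapler, 120 mm long along x, 36 mm wide, 54 mm high; origin: centre of its underside
- eraser: white eraser in a blue sleeve, 58 x 23 mm, 13 mm high; origin: centre of its underside

How it is judged:
By the outcome, as a careful person would: the job done as asked, in the order asked, and still so for the second after the job is handed in, while the arm keeps its last pose, push and grip.
It also fails if it takes over 58 s, if anything falls off the work surface, if the arm or the gripper's body presses on something with over 40 N, if the wrist force passes 120 N, or if a joint passes its speed limit or range.

## Working session

There is one attempt and no reset: what is moved stays moved. The work goes in short steps, Python scripts to look and compute and a tool call to move; the robot and the scene stay as the last step left them, time stands still between calls to the robot, and variables do not carry over. Pictures are saved under pics/ and viewed, at most 10 in all, crops included, and the job is handed in when it is done.

Besides the shell and the picture viewer there is one more tool, called after "Request:" as name(argument=value, ...), one argument or row to a line, values as JSON. servo_tool: Moves the arm, as the interface text tells. Its arguments: {"type":"object","properties":{"targets":{"type":"array"},"claw":{"type":"number"}},"required":["targets"]}

```bash
mkdir -p pics
python3 - <<'E'
from bench import *
import cv2,numpy as np
for n in("top","side"):
    im=snapshot(n); cv2.imwrite(f"pics/{n}0.png",im)
    m=camera_model(n); print(n,np.round(m["camera_matrix"],1).tolist(),np.round(m["camera_from_world"],3).tolist(),[k for k in m])
o=get_obs(); print(o["time"],o["tool_pos"],o["ee_rot"],o["width"])
E
```

```text
top [[457.6, 0.0, 284.1], [0.0, 457.6, 204.1], [0.0, 0.0, 1.0]] [[0.015, -1.0, -0.006, 0.063], [0.988, 0.013, 0.154, -0.554], [-0.154, -0.008, 0.988, -1.067], [0.0, 0.0, 0.0, 1.0]] ['camera_matrix', 'camera_from_world']
side [[439.9, 0.0, 270.4], [0.0, 439.9, 207.3], [0.0, 0.0, 1.0]] [[0.94, -0.34, 0.016, -0.509], [0.23, 0.667, 0.709, -0.266], [-0.252, -0.663, 0.705, -1.069], [0.0, 0.0, 0.0, 1.0]] ['camera_matrix', 'camera_from_world']
0.1 [0.22643912 0.5007115  0.21844366] [-3.13966069e+00 -2.04969747e-04  2.71677638e+00] 0.09397362605969746
```

View pics/top0.png

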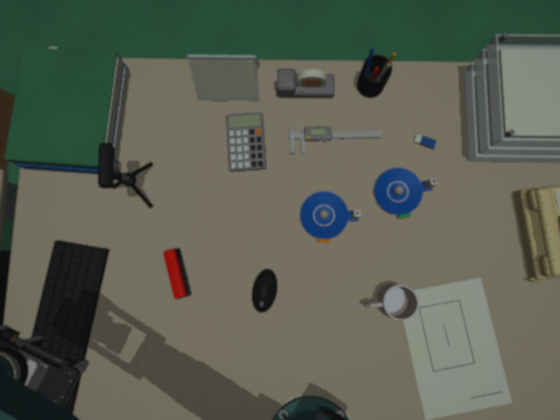

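View pics/side0.png

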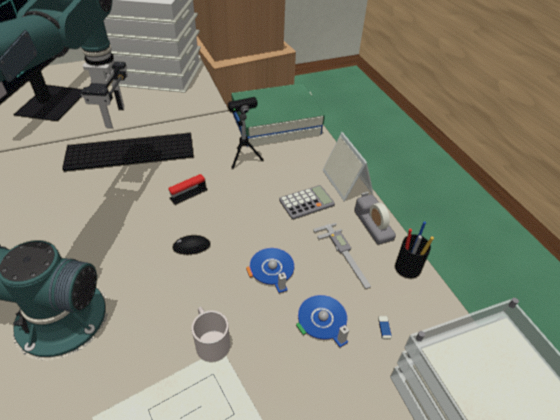

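Top view: the orange-tag dish is at (325,215) with its post at (357,213) and its tag at (323,240). The green-tag dish is at (400,190). The webcam head is at (106,165) and looks roughly right in the image (world -y). The side view agrees: dish at (272,266), webcam at (243,104).

```bash
cat > h.py <<'E'
from bench import *
import cv2,numpy as np
def P(n):
    m=camera_model(n); return m["camera_matrix"],m["camera_from_world"]
def ray(n,uv):
    K,T=P(n); d=np.linalg.inv(K)@[uv[0],uv[1],1]; d=np.array([d[0],-d[1],-d[2]])
    R=T[:3,:3]; return -R.T@T[:3,3], R.T@d/np.linalg.norm(d)
def onz(n,uv,z):
    o,d=ray(n,uv); return o+d*(z-o[2])/d[2]
def tri(a,b):
    A=np.zeros((3,3));y=np.zeros(3);L=[ray("top",a),ray("side",b)]
    for o,d in L:
        M=np.eye(3)-np.outer(d,d);A+=M;y+=M@o
    p=np.linalg.solve(A,y); return p,[round(1e3*np.linalg.norm((np.eye(3)-np.outer(d,d))@(p-o)),1) for o,d in L]
def px(n,p):
    K,T=P(n); c=T[:3,:3]@p+T[:3,3]; q=K@[c[0],-c[1],-c[2]]; return q[:2]/q[2]
def blobs(n,im,lo,hi,box,amin=8):
    x0,y0,x1,y1=box; h=cv2.cvtColor(im,cv2.COLOR_BGR2HSV)[y0:y1,x0:x1]
    k,_,s,c=cv2.connectedComponentsWithStats(cv2.inRange(h,lo,hi))
    return [(int(s[i,4]),np.round(c[i]+[x0,y0],1).tolist(),(s[i,:4]+[x0,y0,0,0]).tolist()) for i in range(1,k) if s[i,4]>=amin]
E
python3 - <<'E'
from h import *
np.set_printoptions(precision=4,suppress=True)
t=cv2.imread("pics/top0.png");s=cv2.imread("pics/side0.png")
for n,im,box in(("top",t,(290,180,372,250)),("side",s,(235,240,300,298))):
    x0,y0,x1,y1=box
    print(n,"blue",blobs(n,im,(100,120,60),(125,255,255),box,50),"or",blobs(n,im,(3,140,120),(18,255,255),box,6))
    h=cv2.cvtColor(im,cv2.COLOR_BGR2HSV)[y0:y1,x0:x1]
    m=cv2.inRange(h,(100,120,40),(125,255,255)); c=max(cv2.findContours(m,0,1)[0],key=cv2.contourArea)
    e=cv2.fitEllipse(cv2.convexHull(c)); print("ellipse hull",np.round(np.array(e[0])+[x0,y0],1),e[1:])
a=cv2.resize(t[180:250,290:372],None,fx=4.8,fy=4.8,interpolation=2);b=cv2.resize(s[240:298,235:300],None,fx=6,fy=6,interpolation=2)
c=cv2.resize(t[135:215,90:160],None,fx=5,fy=4,interpolation=2)
out=np.zeros((600,800,3),np.uint8);out[:336,:393]=a;out[:348,400:790]=b
cw=cv2.resize(t[135:210,90:160],None,fx=3.4,fy=3.4,interpolation=2);sw=cv2.resize(s[90:172,222:272],None,fx=3,fy=3,interpolation=2)
out[340:340+cw.shape[0],:cw.shape[1]]=cw;out[350:350+sw.shape[0],400:400+sw.shape[1]]=sw
cv2.imwrite("pics/crops.png",out)
E
```

```text
top blue [(1395, [324.8, 214.7], [301, 192, 57, 46]), (173, [323.4, 215.8], [315, 206, 18, 19])] or [(33, [323.5, 240.5], [318, 239, 12, 4])]
ellipse hull [326.8 215.4] ((45.26963806152344, 56.903564453125), 98.20689392089844)
side blue [(886, [271.1, 265.4], [250, 248, 44, 44]), (92, [271.0, 268.2], [264, 262, 16, 11])] or [(26, [248.8, 271.7], [247, 267, 5, 10])]
ellipse hull [272.8 269.2] ((41.1163215637207, 46.97209548950195), 134.7944793701172)Traceback (most recent call last):
  File "<stdin>", line 12, in <module>
ValueError: could not broadcast input array from shape (336,394,3) into shape (336,393,3)
```

Run:
```python
from h import *
t=cv2.imread("pics/top0.png");s=cv2.imread("pics/side0.png")
out=np.zeros((600,800,3),np.uint8)
def put(im,box,f,at):
    x0,y0,x1,y1=box;c=cv2.resize(im[y0:y1,x0:x1],None,fx=f,fy=f,interpolation=2);out[at[1]:at[1]+c.shape[0],at[0]:at[0]+c.shape[1]]=c
put(t,(295,185,370,245),5,(0,0)); put(s,(240,243,300,297),5,(400,0))
t2=cv2.convertScaleAbs(t,alpha=2.2);s2=cv2.convertScaleAbs(s,alpha=2.2)
put(t2,(92,140,157,210),4,(0,310)); put(s2,(222,90,272,170),3.5,(400,310))
cv2.imwrite("pics/crops.png",out)
```

```text
(no output)
```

View pics/crops.png

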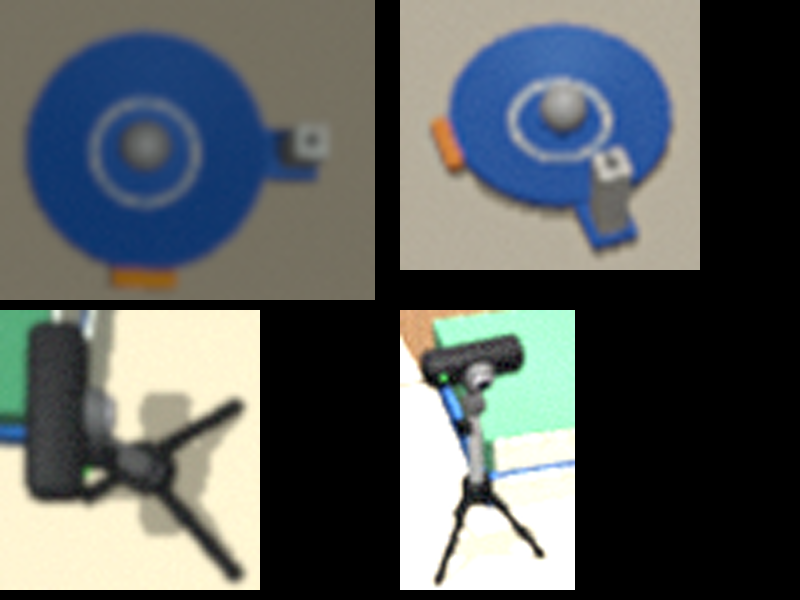

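Crops: the post top's hole is at top (356.8,213.0) and side (282.2,275.2). The ball is at (323.8,214.0) and (272.2,264.2). The lens front is at about (119.6,165) in top and (245.1,108.8) in side, and it looks right in the image, towards world -y. Next I measure these in 3D, and the head's direction.

Run:
```python
from h import *
np.set_printoptions(precision=4,suppress=True)
t=cv2.imread("pics/top0.png");s=cv2.imread("pics/side0.png")
print("post",*tri((356.8,213.),(282.2,275.2)),onz("top",(356.8,213.),.064),onz("side",(282.2,275.2),.064))
print("ball",*tri((323.8,214.),(272.2,264.2)),onz("top",(323.8,214.),.0165),onz("side",(272.2,264.2),.0165))
# blue disc (post/ear side excluded): points of the rim outline at z=16 mm from both views
for n,im,box in(("top",t,(290,180,372,250)),("side",s,(235,240,300,298))):
    x0,y0,x1,y1=box;h=cv2.cvtColor(im,cv2.COLOR_BGR2HSV)[y0:y1,x0:x1]
    m=cv2.morphologyEx(cv2.inRange(h,(100,120,40),(125,255,255)),cv2.MORPH_OPEN,np.ones((9,9)) )
    c=max(cv2.findContours(m,0,1)[0],key=cv2.contourArea).reshape(-1,2)+[x0,y0]
    w=np.array([onz(n,p,.014)[:2] for p in c]); (cx,cy),r=cv2.minEnclosingCircle((w*1000).astype(np.float32)); 
    A=np.c_[2*w,np.ones(len(w))];q=np.linalg.lstsq(A,(w**2).sum(1),rcond=None)[0];print(n,"rim fit",q[:2],np.sqrt(q[2]+q[0]**2+q[1]**2))
for n,c in(("top",(323.5,240.5)),("side",(248.8,271.7))): print("tag",onz(n,c,.012))
# green
print("dish2 ball ~",onz("top",(399,190),.0165))
print("lens",*tri((119.6,165.1),(245.1,108.8)),onz("top",(119.6,165.1),.21),onz("side",(245.1,108.8),.21))
# head in top: dark mask
def col(im,box,thr):
    x0,y0,x1,y1=box;g=im[y0:y1,x0:x1].max(2);m=(g<thr).astype(np.uint8)
    return m
m=col(t,(92,140,157,210),45)
print("\n".join("".join(".#"[v] for v in r[:40]) for r in m[:55]))
tips=[(238,405),(238,575),(88,495)]
T=np.array([onz("top",(92+x/4-.4,140+(y-310)/4-.4),.004)[:2] for x,y in tips]);print("tips",T)
A=np.c_[2*T,np.ones(3)];q=np.linalg.solve(A,(T**2).sum(1));print("axis",q[:2],np.sqrt(q[2]+q[:2]@q[:2]),np.degrees(np.arctan2(*(T-q[:2]).T[::-1])))
```

```text
post [ 0.5326 -0.1027  0.0611] [np.float64(1.4), np.float64(1.4)] [ 0.5308 -0.102   0.064 ] [ 0.5331 -0.1048  0.064 ]
ball [ 0.535  -0.0279  0.0134] [np.float64(0.8), np.float64(0.8)] [ 0.5338 -0.0275  0.0165] [ 0.535  -0.0302  0.0165]
top rim fit [ 0.5327 -0.0292] 0.058020113411773266
side rim fit [ 0.5735 -0.0426] 0.019682348500280226
tag [ 0.4685 -0.0272  0.012 ]
tag [ 0.4695 -0.03    0.012 ]
dish2 ball ~ [ 0.5967 -0.2149  0.0165]
lens [0.6041 0.4122 0.2157] [np.float64(0.5), np.float64(0.5)] [0.6049 0.4144 0.21  ] [0.6072 0.4209 0.21  ]
........................................
........................................
........................................
..........####.#####....................
........############....................
........############....................
.......##############...................
.......##############...................
.......###############..................
.......###############..................
.......################.................
.......################.................
.......################.................
.......#############
[... 1131 characters left out ...]
....##############......#############
.......##############.....##############
.......##############...################
........####################....########
........###################.......######
.........################..............#
...........##.###....###................
........................................
........................................
........................................
........................................
........................................
........................................
........................................
tips [[0.6598 0.4122]
 [0.5502 0.4057]
 [0.6001 0.5039]]
axis [0.6031 0.4406] 0.06341504780683489 [ -26.5845 -146.6111   92.7255]
```

Run:
```python
from h import *
np.set_printoptions(precision=4,suppress=True)
t=cv2.imread("pics/top0.png").max(2).astype(float);s=cv2.imread("pics/side0.png").max(2).astype(float)
def cross(v,thr): # first falling crossing
    for i in range(len(v)-1):
        if v[i]>=thr>v[i+1]: return i+(v[i]-thr)/(v[i]-v[i+1])
def yaw(n,pts,z=.215):
    vx,vy,x,y=cv2.fitLine(np.array(pts,np.float32),cv2.DIST_HUBER,0,.01,.01).ravel()
    res=np.abs((np.array(pts)-[x,y])@[-vy,vx]).max()
    d=onz(n,(x+20*vx,y+20*vy),z)-onz(n,(x-20*vx,y-20*vy),z)
    if d[0]>0:d=-d
    return round(np.degrees(np.arctan2(d[1],d[0]))-90,2)%180,round(float(res),2)   # webcam y dir - 90 = webcam yaw
for thr in(40,50):
  f=[(125-cross(t[r,104:126][::-1],thr),r) for r in list(range(149,159))+[180,181,182] if cross(t[r,104:126][::-1],thr)]
  b=[(95+cross(t[r,95:108],thr),r) for r in list(range(148,165))+list(range(174,183)) if cross(t[r,95:108],thr)]
  print(thr,"front",yaw("top",f),"back",yaw("top",b)); 
print(np.round([p[0] for p in f],1),np.round([p[0] for p in b],1))
print(s[95:116,224:262].astype(int)[:, ::1].tolist().__str__().replace("], [","],\n["))
```

```text
40 front (np.float64(90.89999999999998), 0.35) back (np.float64(94.24000000000001), 0.6)
50 front (np.float64(90.33999999999997), 0.37) back (np.float64(94.44), 0.56)
[114.4 114.6 114.5 114.5 114.5 114.5 114.4 114.4 114.3 114.5 112.6 112.4
 112.6] [98.5 98.4 98.2 98.2 98.2 98.1 98.1 98.2 98.1 98.2 98.2 98.1 98.2 98.
 97.8 97.8 97.7 97.6 98.1 98.2 98.2 98.2 98.2 98.2 98.3 98.2]
[[102, 100, 101, 96, 98, 100, 97, 78, 104, 124, 130, 127, 125, 125, 127, 126, 124, 127, 129, 128, 129, 128, 128, 131, 130, 129, 128, 130, 130, 127, 127, 129, 128, 129, 126, 129, 128, 128],
[101, 103, 99, 99, 101, 100, 96, 70, 85, 118, 128, 128, 127, 127, 129, 128, 128, 126, 128, 127, 130, 130, 130, 126, 124, 121, 119, 118, 115, 103, 104, 121, 128, 130, 130, 128, 127, 127],
[104, 100, 99, 98, 100, 101, 101, 77, 74, 107, 127, 128, 128, 127, 125, 129, 130, 129, 129, 125, 120, 120, 118, 112, 101, 85, 82, 63, 59, 52, 59, 88, 115, 125, 128, 129, 129, 128],
[104, 98, 101, 96, 100, 102, 101, 77, 66, 87, 122, 131, 129, 128, 126, 120, 118, 118, 115, 98, 88, 83, 69, 64, 52, 44, 40, 38, 31, 33, 33, 55, 95, 125, 129, 127, 1
[... 2158 characters left out ...]
179, 177, 156, 111, 92, 50, 36, 64, 88, 73, 51, 53, 61, 50, 36, 47, 48, 37, 28, 58, 89, 112, 126, 127, 126, 129, 128, 127, 129, 128, 129, 130, 129, 131, 129],
[179, 182, 183, 185, 183, 177, 165, 150, 99, 67, 83, 117, 107, 62, 59, 66, 66, 39, 32, 43, 47, 64, 105, 122, 129, 130, 126, 127, 126, 128, 129, 129, 127, 130, 125, 128, 130, 129],
[182, 180, 182, 181, 181, 184, 181, 178, 146, 83, 75, 108, 130, 92, 60, 59, 61, 48, 46, 51, 60, 78, 116, 131, 129, 129, 128, 127, 127, 127, 127, 126, 129, 126, 129, 131, 131, 130],
[181, 181, 183, 180, 182, 182, 182, 185, 171, 103, 67, 93, 133, 118, 64, 49, 51, 53, 58, 58, 58, 66, 99, 123, 129, 129, 125, 125, 128, 125, 127, 127, 126, 126, 124, 128, 130, 127]]
```

Run:
```python
from h import *
s=cv2.imread("pics/side0.png").max(2).astype(float)
pts=[]
for c in range(236,251):
    v=s[92:104,c];i=np.where((v[:-1]>=75)&(v[1:]<75))[0][0];pts.append((c,92+i+(v[i]-75)/(v[i]-v[i+1])))
vx,vy,x,y=cv2.fitLine(np.array(pts,np.float32),cv2.DIST_L2,0,.01,.01).ravel()
d=onz("side",(x-20*vx,y-20*vy),.225)-onz("side",(x+20*vx,y+20*vy),.225); d=d if d[0]<0 else -d
print(vy/vx,np.degrees(np.arctan2(d[1],d[0]))-90)
for a in (92.,93.):
    a=np.radians(a);L=np.array([.604,.4145]);print("focus",L-.19*np.array([np.cos(a),np.sin(a)]))
# dish yaw from post-dish mid and tag
print(np.degrees(np.arctan2(.5308-.5335,.1020-.0285)), np.degrees(np.arctan2(-.0275+.028,.0653)))
```

```text
-0.20206241 -267.3802157453978
focus [0.6106309  0.22461574]
focus [0.61394383 0.22476039]
-2.1037969468510105 0.43870336767275614
```

Request:
servo_tool(
  targets=[
    [-2,-1.6,0,-1],
    [-5.5,-4.4,0,-2.5],
    [-9.5,-7.6,0.5,-4],
    [-13.5,-10.8,1,-6],
    [-17.5,-14.0,1.5,-8],
    [-21.5,-17.2,2,-9.5],
    [-25.5,-20.5,2.5,-11],
    [-29.0,-23.3,3,-12.5],
  ],
  claw=130,
)

```text
time: 1.1
tool_pos: [0.3952, 0.1675, 0.189]
ee_rot: [-3.141, -0.0, 2.935]
wrist_force: [1.1, 0.8, 0.1]
width: 0.0458
finger_force: 0.0
```

Request:
servo_tool(
  targets=[
    [-3.2,-4,0.8,-2],
    [-6.4,-8,1.6,-4],
    [-9.6,-12,2.4,-6],
    [-12.8,-16,3.2,-8],
    [-15.6,-19.6,4,-9.5],
    [-17.6,-22.1,4.6,-10.5],
    [-19.0,-23.8,5,-10.8],
    [-19.0,-23.8,5,-10.8],
  ],
)

```text
time: 2.1
tool_pos: [0.5319, -0.1032, 0.1386]
ee_rot: [3.141, -0.002, 3.122]
wrist_force: [0.4, 1.0, -0.2]
width: 0.0457
finger_force: 0.0
```

Run:
```python
from h import *
o=get_obs();print(o["tool_pos"],o["ee_rot"],o["joint_positions"])
t=snapshot("top");s=snapshot("side")
out=np.zeros((600,800,3),np.uint8)
def put(im,box,f,at):
    x0,y0,x1,y1=box;c=cv2.resize(im[y0:y1,x0:x1],None,fx=f,fy=f,interpolation=2);out[at[1]:at[1]+c.shape[0],at[0]:at[0]+c.shape[1]]=c
put(t,(285,150,385,250),4,(0,0)); put(s,(220,200,320,300),4,(400,0))
cv2.imwrite("pics/a.png",out)
# where a fingertip-level point on the tool axis would show vs. the post
for n in("top","side"): print(n,px(n,np.r_[o["tool_pos"][:2],.064]),px(n,o["tool_pos"]+[0,0,-.014]))
```

```text
[ 0.53185461 -0.10317373  0.13857833] [ 3.14075725e+00 -1.80283271e-03  3.12172057e+00] [-2.96466731e-01  1.00285362e-01  1.51763360e+00  3.11652818e-04
  1.52563614e+00 -1.84740460e+00]
top [357.3109758  212.58028855] [361.42205257 208.90884434]
side [281.48582743 274.83743109] [282.33400178 259.53789444]
```

View pics/a.png

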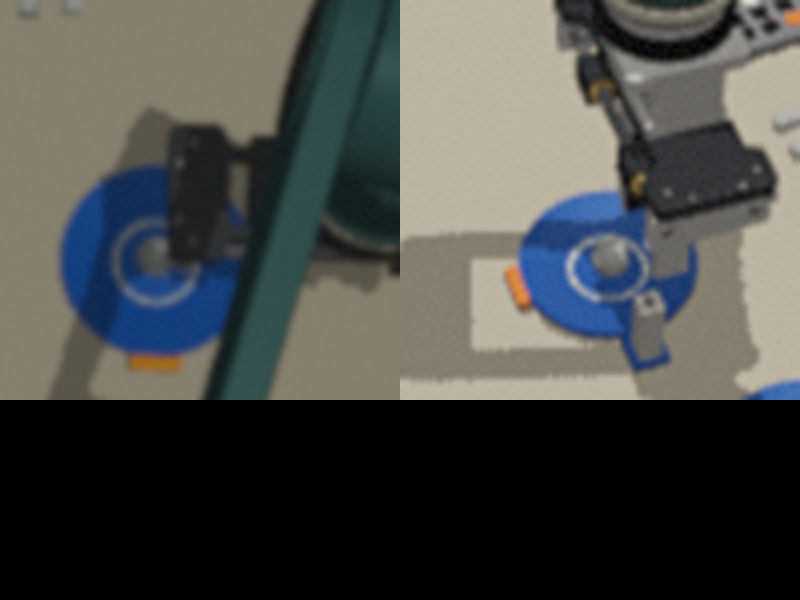

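The fingers straddle the post, in line with it in both views: the side view's tip is where it was predicted. I now descend.

Request:
servo_tool(
  targets=[
    [0,0,0.7,0],
    [0,0,2.2,0],
    [0,0,4,0],
    [0,0,6,0],
    [0,0,7.8,0],
    [0,0,9.2,0],
    [0,0,9.9,0],
    [0,0,10,0],
  ],
)

```text
time: 3.2
tool_pos: [0.5319, -0.1026, 0.0391]
ee_rot: [3.141, -0.001, 3.123]
wrist_force: [0.0, 0.5, -0.1]
width: 0.0462
finger_force: 0.0
```

Run:
```python
from h import *
o=get_obs();print(o["tool_pos"],o["wrist_force"])
s=snapshot("side")
cv2.imwrite("pics/b.png",cv2.resize(s[215:305,230:320],None,fx=5,fy=5,interpolation=2))
```

```text
[ 0.53189849 -0.10256265  0.03905917] [ 0.03031859  0.46239691 -0.10853786]
```

View pics/b.png

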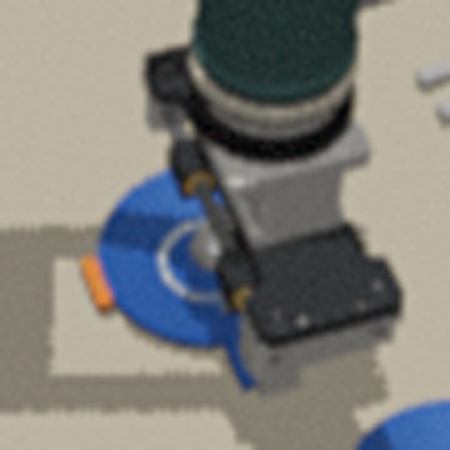

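The ball is still in the ring and nothing is touched. I close gently in stages.

Request:
servo_tool(
  targets=[
    [0,0,0,0],
    [0,0,0,0],
    [0,0,0,0],
  ],
  claw=195,
)

```text
time: 3.62
tool_pos: [0.5323, -0.1027, 0.0399]
ee_rot: [-3.141, 0.001, 3.123]
wrist_force: [-0.1, 0.4, -0.1]
width: 0.0228
finger_force: 0.0
```

Request:
servo_tool(
  targets=[
    [0,0,0,0],
    [0,0,0,0],
    [0,0,0,0],
  ],
  claw=207,
)

```text
time: 4.0
tool_pos: [0.5321, -0.1028, 0.0396]
ee_rot: [-3.141, 0.0, 3.123]
wrist_force: [-0.2, -0.5, 0.1]
width: 0.0177
finger_force: 0.4
```

Request:
servo_tool(
  targets=[
    [0,0,0,0],
    [0,0,0,0],
    [0,0,0,0],
    [0,0,0,0],
    [0,0,0,0],
    [0,0,0,0],
    [0,0,0,0],
    [0,0,0,0],
  ],
  claw=255,
)

```text
time: 5.0
tool_pos: [0.532, -0.1028, 0.0396]
ee_rot: [-3.141, -0.0, 3.123]
wrist_force: [-2.3, -4.1, 3.3]
width: 0.016
finger_force: 30.0
```

Request:
servo_tool(
  targets=[
    [0,0,-0.05,0],
    [0,0,-0.12,0],
    [0,0,-0.2,0],
    [0,0,-0.3,0],
    [0,0,-0.45,0],
    [0,0,-0.65,0],
    [0,0,-0.9,0],
    [0,0,-1.15,0],
  ],
)

```text
time: 6.0
tool_pos: [0.5321, -0.1026, 0.0513]
ee_rot: [3.142, 0.0, 3.123]
wrist_force: [-0.4, 0.1, -1.8]
width: 0.0158
finger_force: 30.0
```

Run:
```python
from h import *
o=get_obs();print(o["tool_pos"],o["ee_rot"],o["wrist_force"],o["wrist_torque"])
s=snapshot("side");t=snapshot("top")
out=np.zeros((450,800,3),np.uint8)
out[:,:400]=cv2.resize(s[215:305,230:310],None,fx=5,fy=5,interpolation=2);out[:,400:]=cv2.resize(t[160:250,290:370],None,fx=5,fy=5,interpolation=2)
cv2.imwrite("pics/c.png",out)
```

```text
[ 0.53208059 -0.10262628  0.05125642] [3.14158258e+00 2.62686986e-04 3.12337767e+00] [-0.35010881  0.09995459 -1.80246394] [-0.07024585  0.06362478  0.05186051]
```

View pics/c.png

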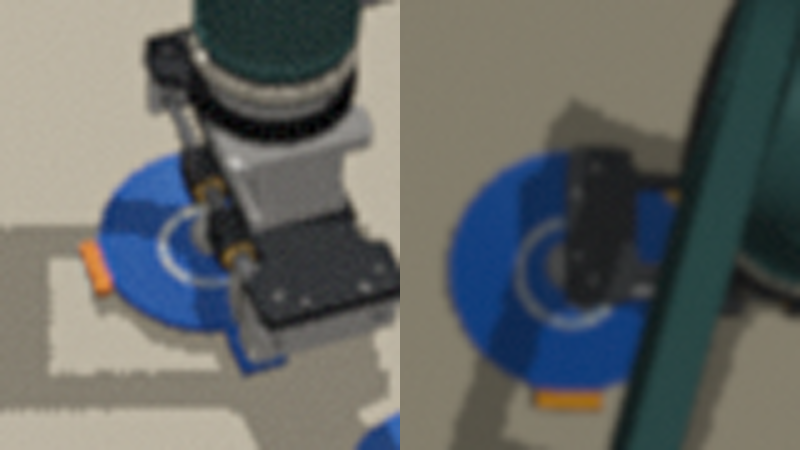

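It is off the desk, looks level, and the ball is at the ring's middle. I continue the lift.

Request:
servo_tool(
  targets=[
    [0,0,-0.3,0],
    [0,0,-0.7,0],
    [0,0,-1.2,0],
    [0,0,-1.8,0],
    [0,0,-2.5,0],
    [0,0,-3.3,0],
    [0,0,-4.1,0],
    [0,0,-4.9,0],
  ],
)

```text
time: 7.1
tool_pos: [0.5321, -0.1026, 0.1006]
ee_rot: [3.142, 0.0, 3.123]
wrist_force: [0.6, 0.6, -2.9]
width: 0.0158
finger_force: 30.0
```

Request:
servo_tool(
  targets=[
    [0,0,-0.8,0],
    [0,0,-1.6,0],
    [0,0,-2.4,0],
    [0,0,-3.2,0],
    [0,0,-4.0,0],
    [0,0,-4.8,0],
    [0,0,-5.5,0],
    [0,0,-6.1,0],
  ],
)

```text
time: 8.1
tool_pos: [0.5321, -0.1026, 0.1615]
ee_rot: [3.142, 0.0, 3.123]
wrist_force: [0.2, 0.3, -2.6]
width: 0.0155
finger_force: 30.0
```

Request:
servo_tool(
  targets=[
    [0,0,-0.5,0],
    [0,0,-0.85,0],
    [0,0,-1.05,0],
    [0,0,-1.15,0],
    [0,0,-1.2,0],
    [0,0,-1.2,0],
    [0,0,-1.2,0],
    [0,0,-1.2,0],
  ],
)

```text
time: 9.1
tool_pos: [0.532, -0.1026, 0.1729]
ee_rot: [3.141, -0.0, 3.123]
wrist_force: [-0.2, -1.1, -1.9]
width: 0.0159
finger_force: 30.0
```

Run:
```python
from h import *
o=get_obs();print(o["tool_pos"],o["ee_rot"],o["wrist_force"],o["wrist_torque"],o["width"])
s=snapshot("side");t=snapshot("top")
out=np.zeros((450,800,3),np.uint8)
out[:,:400]=cv2.resize(s[165:255,230:310],None,fx=5,fy=5,interpolation=2);out[:,400:]=cv2.resize(t[150:240,290:370],None,fx=5,fy=5,interpolation=2)
cv2.imwrite("pics/d.png",out)
```

```text
[ 0.53196873 -0.10256784  0.17289922] [ 3.14145623e+00 -1.24983322e-04  3.12346155e+00] [-0.18893899 -1.11022365 -1.94196138] [-0.10182126 -0.02495436 -0.0346731 ] 0.015890898922955546
```

View pics/d.png

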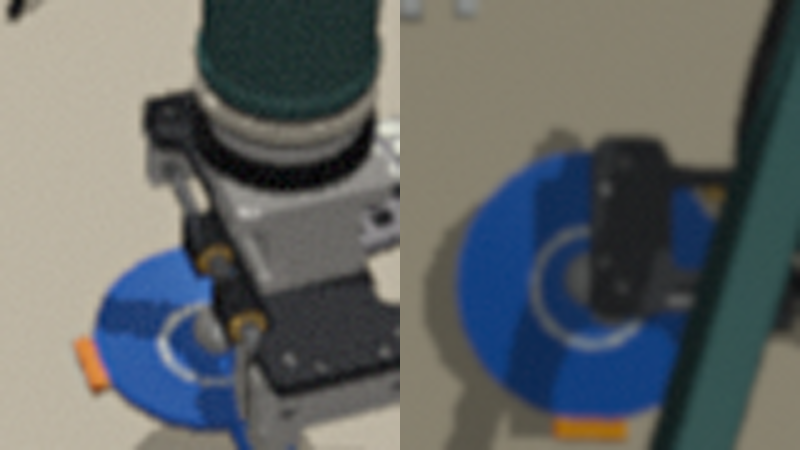

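The dish hangs level with the ball in the ring's middle. I plan a slow minimum-jerk travel: 48 rows, with translation and turn together.

Run:
```python
import numpy as np
p0=np.array([.532,-.1026]);p1=np.array([.5392,.2213]);y0=179.0;y1=92.6
N=48;u=np.arange(N+1)/N;s=10*u**3-15*u**4+6*u**5
P=p0+s[:,None]*(p1-p0);Y=y0+s*(y1-y0)
for c in range(0,N,8):
    a=np.radians(Y[c]);X=np.array([np.cos(a),np.sin(a)]);T=np.array([np.sin(a),-np.cos(a)])
    print([[round(100*(P[i]-P[c])@X,2),round(100*(P[i]-P[c])@T,2),0,round(Y[c]-Y[i],1)] for i in range(c+1,c+9)])
```

```text
[[np.float64(-0.0), np.float64(0.0), 0, np.float64(0.0)], [np.float64(-0.0), np.float64(0.02), 0, np.float64(0.1)], [np.float64(-0.0), np.float64(0.07), 0, np.float64(0.2)], [np.float64(-0.0), np.float64(0.16), 0, np.float64(0.4)], [np.float64(-0.0), np.float64(0.31), 0, np.float64(0.8)], [np.float64(-0.0), np.float64(0.52), 0, np.float64(1.4)], [np.float64(-0.0), np.float64(0.8), 0, np.float64(2.1)], [np.float64(-0.01), np.float64(1.15), 0, np.float64(3.1)]]
[[np.float64(0.02), np.float64(0.43), 0, np.float64(1.1)], [np.float64(0.05), np.float64(0.94), 0, np.float64(2.5)], [np.float64(0.07), np.float64(1.53), 0, np.float64(4.1)], [np.float64(0.11), np.float64(2.2), 0, np.float64(5.9)], [np.float64(0.14), np.float64(2.95), 0, np.float64(7.9)], [np.float64(0.18), np.float64(3.78), 0, np.float64(10.1)], [np.float64(0.23), np.float64(4.68), 0, np.float64(12.5)], [np.float64(0.28), np.float64(5.64), 0, np.float64(15.1)]]
[[np.float64(0.32), np.float64(0.98), 0, np.float64(2.7)], [np.float64(0.65), np.float64(2.01), 0, np.float64(5.6)], [np.float64(1.0), np.float64(3.1), 0, np.float64(8.7
[... 995 characters left out ...]
 [np.float64(3.82), np.float64(1.54), 0, np.float64(11.0)], [np.float64(4.37), np.float64(1.76), 0, np.float64(12.6)], [np.float64(4.84), np.float64(1.96), 0, np.float64(13.9)], [np.float64(5.24), np.float64(2.12), 0, np.float64(15.1)]]
[[np.float64(0.35), np.float64(0.04), 0, np.float64(0.9)], [np.float64(0.63), np.float64(0.08), 0, np.float64(1.7)], [np.float64(0.83), np.float64(0.1), 0, np.float64(2.2)], [np.float64(0.98), np.float64(0.12), 0, np.float64(2.6)], [np.float64(1.07), np.float64(0.13), 0, np.float64(2.9)], [np.float64(1.12), np.float64(0.14), 0, np.float64(3.0)], [np.float64(1.14), np.float64(0.14), 0, np.float64(3.1)], [np.float64(1.14), np.float64(0.14), 0, np.float64(3.1)]]
```

Request:
servo_tool(
  targets=[
    [0,0,0,0],
    [0,0.02,0,0.1],
    [0,0.07,0,0.2],
    [0,0.16,0,0.4],
    [0,0.31,0,0.8],
    [0,0.52,0,1.4],
    [0,0.8,0,2.1],
    [-0.01,1.15,0,3.1],
  ],
)

```text
time: 10.2
tool_pos: [0.5323, -0.0909, 0.173]
ee_rot: [3.141, 0.0, 3.068]
wrist_force: [-0.6, -0.2, -2.6]
width: 0.0161
finger_force: 30.0
```

Request:
servo_tool(
  targets=[
    [0.02,0.43,0,1.1],
    [0.05,0.94,0,2.5],
    [0.07,1.53,0,4.1],
    [0.11,2.2,0,5.9],
    [0.14,2.95,0,7.9],
    [0.18,3.78,0,10.1],
    [0.23,4.68,0,12.5],
    [0.28,5.64,0,15.1],
  ],
)

```text
time: 11.2
tool_pos: [0.5335, -0.0341, 0.1729]
ee_rot: [3.141, -0.0, 2.804]
wrist_force: [-0.0, -0.2, -1.9]
width: 0.0155
finger_force: 30.0
```

Request:
servo_tool(
  targets=[
    [0.32,0.98,0,2.7],
    [0.65,2.01,0,5.6],
    [1.0,3.1,0,8.7],
    [1.36,4.22,0,11.8],
    [1.73,5.37,0,15.0],
    [2.11,6.55,0,18.3],
    [2.5,7.74,0,21.7],
    [2.88,8.95,0,25.1],
  ],
)

```text
time: 12.2
tool_pos: [0.5357, 0.0601, 0.1729]
ee_rot: [-3.141, -0.0, 2.365]
wrist_force: [-0.1, -0.3, -0.9]
width: 0.0156
finger_force: 30.0
```

Request:
servo_tool(
  targets=[
    [0.86,0.93,0,3.4],
    [1.72,1.84,0,6.7],
    [2.56,2.75,0,10.0],
    [3.38,3.64,0,13.3],
    [4.19,4.5,0,16.4],
    [4.96,5.33,0,19.4],
    [5.7,6.13,0,22.3],
    [6.4,6.88,0,25.1],
  ],
)

```text
time: 13.2
tool_pos: [0.5379, 0.154, 0.1728]
ee_rot: [-3.141, -0.001, 1.927]
wrist_force: [0.2, -1.1, -1.6]
width: 0.0156
finger_force: 30.0
```

Request:
servo_tool(
  targets=[
    [0.9,0.36,0,2.6],
    [1.73,0.7,0,5.0],
    [2.5,1.01,0,7.2],
    [3.19,1.29,0,9.2],
    [3.82,1.54,0,11.0],
    [4.37,1.76,0,12.6],
    [4.84,1.96,0,13.9],
    [5.24,2.12,0,15.1],
  ],
)

```text
time: 14.2
tool_pos: [0.5395, 0.2102, 0.1729]
ee_rot: [-3.141, -0.0, 1.665]
wrist_force: [1.0, 0.3, -2.7]
width: 0.016
finger_force: 30.0
```

Request:
servo_tool(
  targets=[
    [0.35,0.04,0,0.9],
    [0.63,0.08,0,1.7],
    [0.83,0.1,0,2.2],
    [0.98,0.12,0,2.6],
    [1.07,0.13,0,2.9],
    [1.12,0.14,0,3.0],
    [1.14,0.14,0,3.1],
    [1.14,0.14,0,3.1],
  ],
)

```text
time: 15.2
tool_pos: [0.54, 0.2212, 0.173]
ee_rot: [3.142, -0.0, 1.612]
wrist_force: [-0.4, -0.4, -2.2]
width: 0.0156
finger_force: 30.0
```

Run:
```python
from h import *
o=get_obs();print(o["time"],o["tool_pos"],o["ee_rot"],np.degrees(o["ee_rot"][2]),o["wrist_force"])
s=snapshot("side");t=snapshot("top");cv2.imwrite("pics/s1.png",s);cv2.imwrite("pics/t1.png",t)
F=np.array([.6136,.2247,.15]);print([px(n,F) for n in("top","side")])
out=np.zeros((560,800,3),np.uint8)
def put(im,box,f,at):
    x0,y0,x1,y1=box;c=cv2.resize(im[y0:y1,x0:x1],None,fx=f,fy=f,interpolation=2);out[at[1]:at[1]+c.shape[0],at[0]:at[0]+c.shape[1]]=c
put(t,(90,120,240,220),3.6,(0,0)); put(s,(215,90,315,215),4.4,(400,0))
put(t,(90,120,200,220),3.6,(0,0))
cv2.imwrite("pics/e.png",out)
```

```text
15.2 [0.53996764 0.22124025 0.17299363] [ 3.14155944e+00 -5.51560511e-05  1.61194958e+00] 92.35790756886095 [-0.38306914 -0.41323101 -2.23207984]
[array([214.87751739, 168.80183214]), array([268.32787697, 161.77990867])]Traceback (most recent call last):
  File "<stdin>", line 8, in <module>
  File "<stdin>", line 7, in put
ValueError: could not broadcast input array from shape (550,440,3) into shape (550,400,3)
```

Run:
```python
from h import *
s=cv2.imread("pics/s1.png");t=cv2.imread("pics/t1.png")
out=np.zeros((560,800,3),np.uint8)
def put(im,box,f,at):
    x0,y0,x1,y1=box;c=cv2.resize(im[y0:y1,x0:x1],None,fx=f,fy=f,interpolation=2);out[at[1]:at[1]+c.shape[0],at[0]:at[0]+c.shape[1]]=c
put(t,(95,125,255,215),2.5,(0,0)); put(s,(210,90,310,215),4,(400,0)); put(t,(175,130,255,190),5,(0,240))
cv2.imwrite("pics/e.png",out)
```

```text
(no output)
```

View pics/e.png

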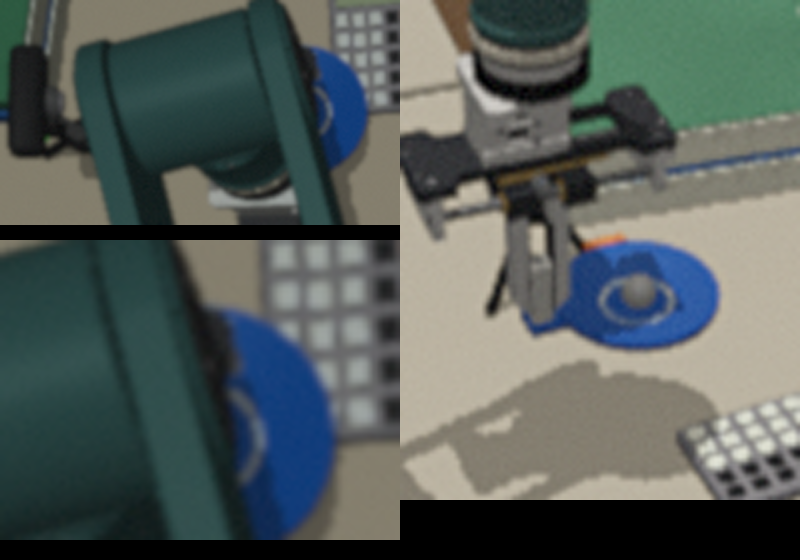

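The side view shows the ball at (269.1,162.4); the aim predicted (268.3,161.8). The ball is inside the ring, the dish is level, and the tag faces the webcam. One more check of the lens position, using the dark glass pixel, then the tag's direction.

Run:
```python
from h import *
np.set_printoptions(precision=4,suppress=True)
for uv in((245.5,110.8),(244.7,110.2)): print(onz("side",uv,.21),tri((119.6,165.1),uv))
o=get_obs();L0=np.array([.605,.4145,.21]);print("px of assumed lens",px("top",L0),px("side",L0))
a=np.radians(o["ee_rot"][2]*180/np.pi-180);mid=o["tool_pos"][:2]+.0745*np.array([-np.sin(a),np.cos(a)]);print("mid",mid,"z",o["tool_pos"][2]-.0396+.0165)
s=cv2.imread("pics/s1.png");print(blobs("side",s,(3,130,110),(18,255,255),(240,140,280,160),4))
tg=mid+.068*np.array([-np.cos(a),-np.sin(a)]);print("tag expected",px("side",np.r_[tg,.144]))
```

```text
[0.605  0.4098 0.21  ] (array([0.6063, 0.4159, 0.206 ]), [np.float64(0.5), np.float64(0.5)])
[0.6037 0.4138 0.21  ] (array([0.6045, 0.4147, 0.2094]), [np.float64(0.5), np.float64(0.5)])
px of assumed lens [119.5499 165.0425] [245.0364 110.0014]
mid [0.6144 0.2243] z 0.14991108716798646
[(5, [258.0, 150.4], [256, 150, 5, 2])]
tag expected [260.0593 149.977 ]
```

Request:
servo_tool(
  targets=[
    [0,0,0,0],
    [0,0,0,0],
    [0,0,0,0],
    [0,0,0,0],
    [0,0,0,0],
    [0,0,0,0],
    [0,0,0,0],
    [0,0,0,0],
  ],
)

```text
time: 16.3
tool_pos: [0.54, 0.2213, 0.173]
ee_rot: [3.142, -0.0, 1.612]
wrist_force: [-0.6, 0.6, -1.7]
width: 0.0158
finger_force: 30.0
```

Run:
```python
from h import *
s=snapshot("side");a=cv2.imread("pics/s1.png")
d=cv2.absdiff(s,a).max(2)[140:190,235:300];print("change in dish area",d.max(),(d>25).sum())
o=get_obs();print(o["tool_pos"],np.abs(o["qvel"]).max(),o["finger_force"])
if (d>25).sum()<20: print(close_job())
```

```text
change in dish area 23 0
[0.54000024 0.22124686 0.17301523] 0.0024298877140396424 29.994772374629974
the job is handed in; nothing more can be done
None
```

The job is handed in at about 16 s: the arm holds the orange-tag dish level and still before the webcam, tag facing the lens, the ball inside the ring and about 2 mm from the focus point by my measurements.

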